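# Put the pantry scoops away in the clip-top case

## Task

Put the pantry's scoops away for the night: take the spice jar out of the clip-top case and stand it in the green crate, then lay every scoop flat in a compartment of its own in the case, bowl towards the hinge, carrying each one level by its balance point. When all are in, lower the lid fully shut and only then swing the wire bail over dead centre onto it, so that it clamps the lid. Leave the tins, cartons and other goods where they stand.

Things in the scene. Friction and masses are not known exactly. Their poses are not given: they have to be found in the camera images.
- case: Fixed white tray of the clip-top case, 192 (x) by 220 mm (y). Origin: centre of its underside, on the table; +x to the hinge side, z up. Floor 4 mm thick; walls 4 mm thick (front one 10), top 14 mm above the table; 3 ribs along x, 4 mm thick, top at 12 mm, at y = -54, 0, 54 mm, make 4 compartments 178 x 50 mm, centred at y = -81, -27, 27, 81 mm. A scoop is centred lengthwise when its origin is at x = 17 mm
- hinge (a point): Centre of the lid's hinge axis on the case, at case x +96 mm, z 14 mm; the axis runs along the case's y
- lid (a joint): Angle of the lid: 0 fully shut, grows as it opens, 1.9 is its stop. A stiff hinge: the lid stays where it is left; moving it takes up to about 6 N at its middle
- lid_top (a point): Centre of the outer (top) face of the lid, a clear plastic hood with orange edges, 192 mm long from the hinge, 220 mm wide, 40 mm deep, walls 4 mm; shut, its top face is 54 mm above the table. Open, it stands up on the hinge side, its outer face turned to case +x; pushing that face towards case -x, then down, shuts it
- bail (a joint): Angle of the wire bail: 0 fully open, leaning out over the case's front (-x), 70 degrees short of upright; 1.22 upright (dead centre); about 2.22 clamped, its roller bearing on the shut lid. Let go before dead centre it springs back to 0, after it on to clamped; moving it takes up to about 6 N at the roller
- pivot (a point): Centre of the bail's pivot axis, at case x -45 mm, z 10 mm; the axis runs along the case's y
- bail_grip (a point): Centre of the red roller on the bail's crossbar: 14 mm diameter, 80 mm long along the case's y, 95 mm from the pivot axis; the fingers can turn round it. The bail is 6 mm steel wire, its arms outside the case's sides at case y = -117 and +117 mm. Open, the roller is 43 mm above the table, its centre 38 mm in front of the case
- jar: Amber spice jar with red cap, 40 mm diameter, 75 mm tall, upright, 0.12 kg; origin at the centre of its underside. At the start it stands in one of the case's compartments
- crate: Fixed small green open crate, 95 x 95 mm, 30 mm tall, walls 4 mm, floor 4 mm. Origin at the centre of its underside
- scoop0: Scoop, blue handle (may be absent), first flat on a 3 mm mat; 0.11 to 0.23 kg. Origin: on its underside plane below the balance point; +x to the bowl. Open steel bowl x 20 to 66 mm, 38 mm wide, walls 3 mm, floor 4 mm, back 32 mm tall; dark steel neck x -20 to 20 mm, 14 mm wide, 18 to 32 mm above the underside: it balances there; light handle, 16 mm wide, to x = -95 mm, with a foot at its end
- bowl0 (a point): Point in the bowl of the blue scoop, 60 mm from its origin towards the bowl, 10 mm above its underside
- scoop1: Scoop, green handle (may be absent), first flat on a 3 mm mat; 0.11 to 0.23 kg. Origin: on its underside plane below the balance point; +x to the bowl. Open steel bowl x 20 to 66 mm, 38 mm wide, walls 3 mm, floor 4 mm, back 32 mm tall; dark steel neck x -20 to 20 mm, 14 mm wide, 18 to 32 mm above the underside: it balances there; light handle, 16 mm wide, to x = -95 mm, with a foot at its end
- bowl1 (a point): Point in the bowl of the green scoop, 60 mm from its origin towards the bowl, 10 mm above its underside
- scoop2: Scoop, yellow handle (may be absent), first flat on a 3 mm mat; 0.11 to 0.23 kg. Origin: on its underside plane below the balance point; +x to the bowl. Open steel bowl x 20 to 66 mm, 38 mm wide, walls 3 mm, floor 4 mm, back 32 mm tall; dark steel neck x -20 to 20 mm, 14 mm wide, 18 to 32 mm above the underside: it balances there; light handle, 16 mm wide, to x = -95 mm, with a foot at its end
- bowl2 (a point): Point in the bowl of the yellow scoop, 60 mm from its origin towards the bowl, 10 mm above its underside
- scoop3: Scoop, red handle (may be absent), first flat on a 3 mm mat; 0.11 to 0.23 kg. Origin: on its underside plane below the balance point; +x to the bowl. Open steel bowl x 20 to 66 mm, 38 mm wide, walls 3 mm, floor 4 mm, back 32 mm tall; dark steel neck x -20 to 20 mm, 14 mm wide, 18 to 32 mm above the underside: it balances there; light handle, 16 mm wide, to x = -95 mm, with a foot at its end
- bowl3 (a point): Point in the bowl of the red scoop, 60 mm from its origin towards the bowl, 10 mm above its underside
- tin0: Bystander, loose: small tin, blue label, 60 mm diameter, 50 mm tall. Origin at the centre of its underside
- tin1: Bystander, loose: tin, red label, 74 mm diameter, 110 mm tall. Origin at the centre of its underside
- tin2: Bystander, loose: tin, yellow label, 74 mm diameter, 110 mm tall. Origin at the centre of its underside
- tin3: Bystander, loose: squat tin, blue label, 84 mm diameter, 60 mm tall. Origin at the centre of its underside
- carton0: Bystander, loose: yellow carton, 60 x 90 x 130 mm tall. Origin at the centre of its underside
- carton1: Bystander, loose: brown carton, 70 x 120 x 90 mm tall. Origin at the centre of its underside
- pot0: Bystander, loose: jar with a red cap, 70 mm diameter, 100 mm tall. Origin at the centre of its underside
Mind the look-alikes: they are no part of the job. What is shaped like the scoop0 but pink is not meant.

How it is judged:
By the outcome, as a careful person would: the job done as asked, in the order asked, and still so for the second after the job is handed in, with the robot touching nothing.
Of scoop0, scoop1, scoop2, scoop3 only 3 to 4 are there at a start; the rules pass over those that are not, and their reading is None.
At some moment in a run one of scoop0, scoop1, scoop2, scoop3 may be knocked a few centimetres aside while the robot is not near it.
It also fails if it takes over 210 s, if anything falls off the work surface, if the arm or the gripper's body presses on something with over 40 N, if the wrist force passes 120 N, or if a joint passes its speed limit or range.

## Robot

A 7-joint arm with a two-finger parallel gripper is mounted at the origin on the work surface. World frame = base frame: x ahead of the robot, y to its left, z up, the work surface at z = 0. Lengths are in m, angles in rad, forces in N, time in s.
With the tool pointing down it reaches from about 0.4 to 0.9 m from the base axis. Payload 5.6 kg.
Tool frame: the origin (TCP) lies midway between the tips of the shut fingers; the grasp point (between the pads) lies hold_point_z behind it (hold_point_z is the distance from the TCP to the grasp point, in m); z points along the fingers, y is the line along which they close (so a half turn about z gives the same grasp; the last joint's range is limited). The gripper opens to 92 mm and grips with 3 to 60 N. Pads are 20 mm wide; open, the fingers measure 128 mm over their backs; the gripper's body (75 mm by 189 mm) begins 69 mm behind the grasp point.
Start: joints at [-1.191, 0.468, -0.012, 1.603, 0.006, 1.071, -0.056], TCP at [0.267, 0.593, 0.215] pointing down, gripper open.
Joint ranges: [-2.53, 2.53], [-0.31, 2.02], [-1.57, 1.55], [0.28, 2.44], [-1.29, 4.43], [0.15, 1.84], [-2.92, 2.92]. Speed limits (rad/s): [2.57, 2.57, 3.14, 3.14, 3.14, 3.14, 3.14].

## Interface

Orientations are given as a unit quaternion [w, x, y, z].
In Python, from bench import observe, get_image, hand_in, spot_in, hold_point_z gives the robot as it stands.
- The arm moves only by the tool step_arm, never from a script. Its argument "plan" is one flat list of numbers, 5 for each row, row after row: the shift along the world's x, y, z in mm, then the turn about the world's z in rad, then the opening, from 0 (shut) to 1 (fully open). In form: [dx, dy, dz, yaw, claw, dx, dy, dz, yaw, claw, ...]. A call has 1 to 12 rows; each row shifts and turns the commanded pose from where the row before left it; what a row does not reach is not made up. A row lasts 1/8 s, in which the tool goes at most 62.5 mm and 10.7 degrees, less where a joint would pass 70% of its speed; a pose out of reach is approached as far as the arm can. A call with a gripper value outside its range is refused whole. The fingers move at their own pace and stop on an object; the grip force is fixed at half the most. Time passes only in rows, so rows that do not move let the fingers close. It gives the time, the measured TCP pose, the force, the opening and the grip force at its end, in the units of the state.
- observe(): the state, without advancing time (a new reading comes with each control period).
- get_image(name): name is "side" or "top" or "wrist"; returns a dict with "img" (480x640x3 uint8, red, green, blue), "K" (3x3 intrinsics, pixels), "k1" (the pictures are not rectified: a ray, as slopes to the right and down, at radius r is drawn at 1 + k1 r^2 times it, then the intrinsics apply), "world_to_cam" (4x4, takes a point from world to camera coordinates). Camera axes: x right, y up, looking along -z (the intrinsics and any distortion apply to the point x, -y, -z); pixel columns grow to the right and rows downward; lengths in m; the calibration is good to about 2 mm. A picture is of the moment at which its call begins. There is no depth.
- hand_in(): hands the job in; it is judged then, once.
Trained networks look in the newest picture that a camera, given by its name, has taken for a name from the list of things; names that differ only in an ending like _2 or _b are one class to them, and where a whole thing is asked for, a point or a joint stands for the part that bears it (a point fixed in the world has none). Each returns a list of dicts, best first, with "score" (0 to 1); they miss things now and then, are a little off and sometimes report something else, mostly with a low value. They report only what shows in the picture. A call takes as long as a camera call. They do not tell look-alikes from the thing itself.
- spot_in(thing, camera): "pixel" ([column, row] in pixels, amid what is visible of it).
The state is a dict: "time_s": time; "q": joint angles; "joint_vel": joint speeds; "tau": joint torques, N m; "position": TCP position; "orientation": TCP orientation; "force": force on the tool from outside, world axes, zero at the start; "torque": the same for the moment, N m; "gripper_width": opening from 0.0 (shut) to 1.0 (fully open); "finger_force": force on a finger pad.
Only numpy, scipy, OpenCV 4.12 (cv2) and the standard library are available. Lean on these libraries where they do the work, as an engineer would, in place of code of your own. Each camera call takes 0.05 s, during which the arm holds its last target. There are 200 camera calls.

## Working session

There is one attempt and no reset: what is moved stays moved. The work goes in short steps, Python scripts to look and compute and a tool call to move; the robot and the scene stay as the last step left them, time stands still between calls to the robot, and variables do not carry over. Pictures are saved under pics/ and viewed, at most 14 in all, crops included, and the job is handed in when it is done.

Besides the shell and the picture viewer there is one more tool, called after "Emit:" as name(argument=value, ...) on one line, values as JSON. step_arm: Moves the arm, as the interface text tells. Its arguments: {"type":"object","properties":{"plan":{"type":"array"}},"required":["plan"]}

```bash
mkdir -p pics; ls; python3 - <<'E'
from bench import *
import bench, cv2
print(hold_point_z if not callable(hold_point_z) else hold_point_z())
print(observe())
for n in ("top","side"):
    d=get_image(n); cv2.imwrite(f"pics/{n}0.png",d["img"][:,:,::-1]); print(n,d["K"],d["k1"],d["world_to_cam"])
E
```

```text
pics
0.0187
{'time_s': 0.0, 'q': array([-1.19101974,  0.46834907, -0.01165097,  1.60361283,  0.00598204,
        1.07138197, -0.05630623]), 'joint_vel': array([-0.00011694, -0.00053122, -0.00051534, -0.00122963,  0.00154295,
        0.00055349,  0.00070691]), 'tau': array([ 2.39110650e-04, -5.20570207e+01, -1.20322919e-02, -2.43740308e+01,
       -5.65798650e-02,  1.73926412e-02,  1.49814650e-04]), 'position': array([0.26648742, 0.59223171, 0.21366306]), 'orientation': array([-1.38903941e-04,  2.09834958e-01,  9.77736444e-01, -8.46860581e-04]), 'force': array([ 0.49271266, -1.02998091,  0.25977844]), 'torque': array([-0.0257035 , -0.02026596,  0.01620189]), 'finger_force': 0.0, 'gripper_width': 0.9997757389181064}
top [[560.97665477   0.         313.16566857]
 [  0.         560.97665477 234.32419162]
 [  0.           0.           1.        ]] -0.14114533394185502 [[-0.00922961 -0.99994678 -0.0046104  -0.00295411]
 [ 0.99618688 -0.00959472  0.08671584 -0.50632524]
 [-0.08675546 -0.00379247  0.99622242 -1.31305461]
 [ 0.          0.          0.          1.        ]]
side [[565.48577482   0.         322.44399633]
 [  0.         565.48577482 229.33358502]
 [  0.           0.           1.        ]] -0.0795315449330502 [[-0.98638627 -0.16407203 -0.01106759  0.4650338 ]
 [ 0.09318673 -0.61314609  0.78445402 -0.11720147]
 [-0.13549302  0.77274332  0.62008822 -1.40907222]
 [ 0.          0.          0.          1.        ]]
```

View pics/top0.png

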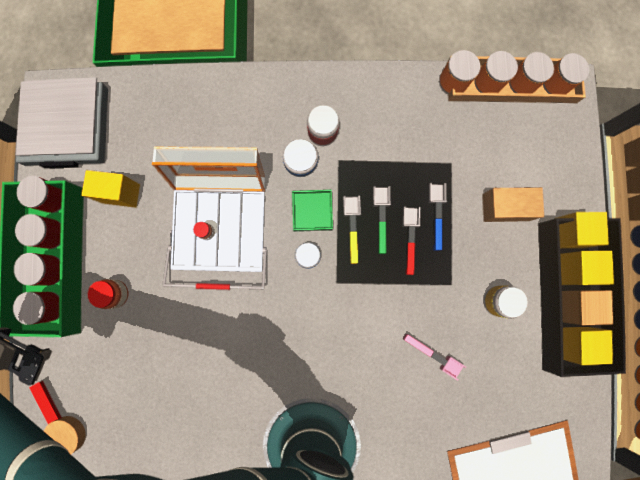

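View pics/side0.png

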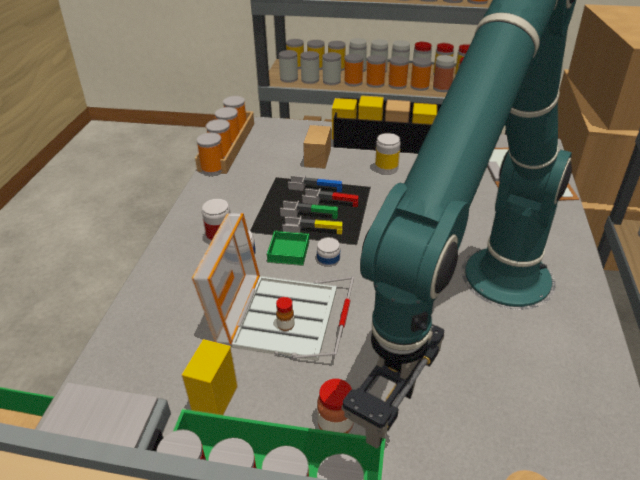

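```bash
cat > h.py <<'E'
import numpy as np, cv2
from bench import *
def ray(d,px):
    p=cv2.undistortPoints(np.array([[px]],float),d["K"],np.array([d["k1"],0,0,0,0]))[0,0]
    R=d["world_to_cam"][:3,:3];t=d["world_to_cam"][:3,3]
    return -R.T@t, R.T@np.array([p[0],-p[1],-1.])
def w(d,px,z):
    c,v=ray(d,px); return c+v*(z-c[2])/v[2]
def pix(d,P):
    W=d["world_to_cam"]; p=W[:3,:3]@np.asarray(P,float)+W[:3,3]; a,b=p[0]/-p[2],-p[1]/-p[2]; s=1+d["k1"]*(a*a+b*b)
    return np.array([d["K"][0,0]*a*s+d["K"][0,2],d["K"][1,1]*b*s+d["K"][1,2]])
def hue(d,lo,hi,s=120,v=60):
    h=cv2.cvtColor(d["img"],cv2.COLOR_RGB2HSV)
    m=(h[...,1]>=s)&(h[...,2]>=v)
    m&=(h[...,0]>=lo)&(h[...,0]<=hi) if lo<=hi else (h[...,0]>=lo)|(h[...,0]<=hi)
    return m
H={"yellow":(22,34),"green":(45,80),"red":(172,6),"blue":(100,125)}
def scoops(d,box=(338,160,452,285),names=H,z=.033):
    out={}
    for n in names:
        m=hue(d,*H[n]); k=np.zeros_like(m); x0,y0,x1,y1=box; k[y0:y1,x0:x1]=1; m&=k
        c,l,st,_=cv2.connectedComponentsWithStats(m.astype(np.uint8))
        if c<2: continue
        i=1+np.argmax(st[1:,4]); ys,xs=np.nonzero(l==i)
        if len(xs)<15: continue
        P=np.array([w(d,(x,y),z)[:2] for x,y in zip(xs,ys)]); mu=P.mean(0)
        u=np.linalg.svd(P-mu)[2][0]; t=(P-mu)@u
        # bowl side: brighter grey pixels
        e=[]
        for s in (1,-1):
            q=pix(d,[*(mu+s*u*.1),z]).astype(int); e.append(d["img"][q[1]-3:q[1]+4,q[0]-3:q[0]+4].mean())
        if e[1]>e[0]: u=-u
        mid=mu
        o=mid+u*.0575
        out[n]=dict(o=o.round(4),yaw=round(float(np.arctan2(u[1],u[0])),3),len=round(float(np.ptp(t)),4),n=len(xs))
    return out
E
python3 - <<'E'
from h import *
d=get_image("top")
for k,v in scoops(d).items(): print(k,v)
m=hue(d,45,80); m[:,:285]=0;m[:,336:]=0;m[:185]=0;m[240:]=0
ys,xs=np.nonzero(m);print("crate",cv2.minAreaRect(np.c_[xs,ys].astype(np.float32)))
for x in range(160,270,1): pass
c=d["img"][140:295,145:275,::-1]; cv2.imwrite("pics/c1.png",cv2.resize(c,None,fx=3.8,fy=3.8,interpolation=cv2.INTER_CUBIC))
for t in("jar","bail_grip","crate","scoop0","lid_top","case","pot0","tin0"): print(t,[(np.round(r["pixel"],1),round(r["score"],2)) for r in spot_in(t,"top")[:4]])
E
```

```text
yellow {'o': array([ 0.5313, -0.1011]), 'yaw': 0.028, 'len': 0.076, 'n': 274}
green {'o': array([ 0.5533, -0.1711]), 'yaw': -0.011, 'len': 0.0735, 'n': 228}
red {'o': array([ 0.5033, -0.2402]), 'yaw': -0.061, 'len': 0.076, 'n': 273}
blue {'o': array([ 0.5589, -0.3064]), 'yaw': -0.035, 'len': 0.0763, 'n': 241}
crate ((312.0421447753906, 209.72268676757812), (39.631622314453125, 39.18360900878906), 88.02507019042969)
jar [(array([203.9, 229.5]), 0.58)]
bail_grip [(array([380.8, 208.4]), 0.7), (array([212.2, 287.6]), 0.6)]
crate [(array([313.8, 209.7]), 0.58)]
scoop0 [(array([435.1, 201. ]), 0.97), (array([380.3, 205.1]), 0.89), (array([353.5, 215.5]), 0.87), (array([409.7, 226.6]), 0.63)]
lid_top [(array([210.9, 165.5]), 0.86)]
case [(array([216.8, 206. ]), 0.62)]
pot0 [(array([107.5, 292.9]), 0.6), (array([212.3, 167.6]), 0.24)]
tin0 [(array([307.6, 259.3]), 0.91), (array([321.4, 123.9]), 0.88), (array([299.5, 158.4]), 0.88), (array([505.5, 299.6]), 0.85)]
```

View pics/c1.png

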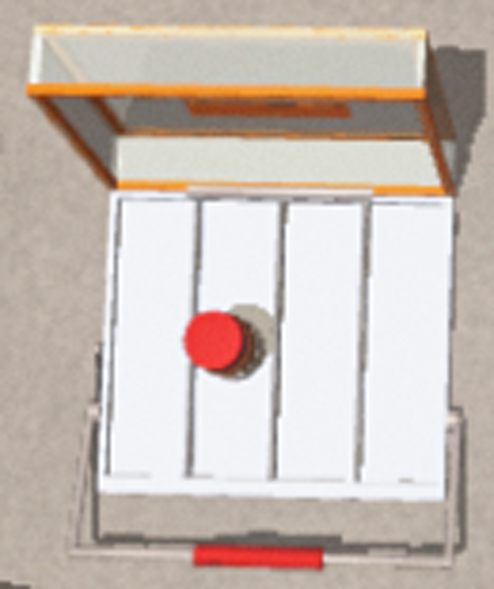

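```bash
python3 - <<'E'
from h import *
from scipy.optimize import least_squares as ls
d=get_image("top")
m=[((99,490),(-96,110,14)),((443,499),(-96,-110,14)),((110,192),(94,110,14)),((454,194),(94,-110,14)),((193,556),(-134,40,43)),((323,560),(-134,-40,43))]
def r(p):
    c,s=np.cos(p[2]),np.sin(p[2])
    return np.concatenate([pix(d,[p[0]+(c*a-s*b)/1e3,p[1]+(s*a+c*b)/1e3,z/1e3])-(145+u[0]/3.8,140+u[1]/3.8) for u,(a,b,z) in m])
o=ls(r,[.5,.2,0],loss="soft_l1");print(o.x,o.fun.round(1))
print("jar top",w(d,(145+215/3.8,140+340/3.8),.079))
print("crate",w(d,(312,209.7),.027), "lid ang?")
ww=lambda u,z:w(d,(145+u[0]/3.8,140+u[1]/3.8),z)
for a in(1.5,1.6,1.7,1.8,1.9):
  c,s=np.cos(o.x[2]),np.sin(o.x[2]); 
  for L,Z in((192,0),(192,40)):
    X=96-L*np.cos(a)+Z*np.sin(a);z=14+L*np.sin(a)+Z*np.cos(a)
    print(a,L,Z,[((pix(d,[o.x[0]+(c*X-s*Y)/1e3,o.x[1]+(s*X+c*Y)/1e3,z/1e3])-(145,140))*3.8).round(0) for Y in(110,-110)])
E
```

```text
[ 0.51899316  0.22303812 -0.03184917] [-0.3  0.   0.   0.   0.2  0.4 -0.5  1.5  0.4 -0.7  0.1 -0.8]
jar top [0.51494798 0.24799612 0.079     ]
crate [ 0.56470595 -0.00551584  0.027     ] lid ang?
1.5 192 0 [array([ 24., 158.]), array([419., 164.])]
1.5 192 40 [array([27., 86.]), array([421.,  91.])]
1.6 192 0 [array([ 26., 123.]), array([421., 129.])]
1.6 192 40 [array([30., 53.]), array([423.,  58.])]
1.7 192 0 [array([28., 90.]), array([422.,  96.])]
1.7 192 40 [array([35., 23.]), array([426.,  27.])]
1.8 192 0 [array([32., 58.]), array([424.,  63.])]
1.8 192 40 [array([41., -6.]), array([428.,  -1.])]
1.9 192 0 [array([37., 28.]), array([426.,  33.])]
1.9 192 40 [array([ 47., -31.]), array([431., -27.])]
```

Emit:
step_arm(plan=[27,-38,0,0.0434,1,27,-38,0,0.0434,1,27,-38,0,0.0434,1,28,-38,0,0.0434,1,28,-38,0,0.0434,1,28,-38,0,0.0434,1,28,-38,0,0.0434,1,28,-39,0,0.0434,1,27,-39,-13,0.0434,1,0,0,0,0,1,0,0,0,0,1])

```text
time_s: 1.98
position: [0.5144, 0.2495, 0.2017]
orientation: [-0.0, 0.016, 1.0, 0.0]
force: [0.4, -0.5, -0.2]
gripper_width: 0.996
finger_force: 0.0
```

Emit:
step_arm(plan=[0,-1,-40,0,1,0,0,-40,0,1,0,0,-35,0,1,0,0,-25,0,1,0,0,-15,0,1,0,0,-11,0,1,0,0,0,0,0.5,0,0,0,0,0.3,0,0,0,0,0.3,0,0,0,0,0.3,0,0,0,0,0.3,0,0,0,0,0.3])

```text
time_s: 3.48
position: [0.515, 0.2481, 0.0358]
orientation: [0.0, 0.016, 1.0, 0.0]
force: [0.6, 0.9, 2.2]
gripper_width: 0.426
finger_force: 30.0
```

Emit:
step_arm(plan=[0,0,25,0,0.3,0,0,45,0,0.3,10,-40,0,0,0.3,10,-50,0,0,0.3,10,-50,0,0,0.3,10,-50,0,0,0.3,10,-44,0,0,0.3,0,-19,0,0,0.3,0,0,-25,0,0.3,0,0,-25,0,0.3,0,0,-13,0,0.3,0,0,-5,0,0.3])

```text
time_s: 4.97
position: [0.5642, -0.0045, 0.0369]
orientation: [-0.001, 0.016, 1.0, 0.0]
force: [0.0, -0.7, -0.2]
gripper_width: 0.427
finger_force: 30.0
```

Emit:
step_arm(plan=[0,0,-2,0,0.3,0,0,0,0,0.3,0,0,0,0,0.75,0,0,0,0,0.75,0,0,0,0,0.75,0,0,30,0,0.75,0,0,50,0,0.75,0,0,30,0,0.75,0,-40,0,0,0.5,-15,-40,0,0,0.5,-15,0,0,0,0.33,0,0,0,0,0.33])

```text
time_s: 6.48
position: [0.5339, -0.0848, 0.1456]
orientation: [-0.0, 0.016, 1.0, 0.0]
force: [0.2, -0.3, 0.8]
gripper_width: 0.342
finger_force: 0.0
```

```bash
cat > s.py <<'E'
from h import *
import sys
d=get_image("top"); o=observe(); print(o["position"].round(4),o["gripper_width"].round(2))
for k,v in scoops(d).items(): print(k,v)
n=sys.argv[1]; cv2.imwrite(f"pics/{n}.png",cv2.resize(d["img"][130:300,150:470,::-1],None,fx=2.5,fy=2.5))
E
python3 s.py t1
```

```text
Traceback (most recent call last):
  File "s.py", line 3, in <module>
    d=get_image("top"); o=observe(); print(o["position"].round(4),o["gripper_width"].round(2))
                                                                  ^^^^^^^^^^^^^^^^^^^^^^^^
AttributeError: 'float' object has no attribute 'round'
```

```bash
sed -i 's/o\["gripper_width"\].round(2)/round(o["gripper_width"],2)/' s.py; python3 s.py t1; python3 - <<'E'
from h import *
d=get_image("wrist"); cv2.imwrite("pics/w1.png",d["img"][:,:,::-1]); print(scoops(d,(0,0,640,480),["yellow","green"]))
E
```

```text
[ 0.5353 -0.0839  0.1458] 0.33
green {'o': array([ 0.5448, -0.1765]), 'yaw': 0.001, 'len': 0.0616, 'n': 60}
red {'o': array([ 0.5032, -0.24  ]), 'yaw': -0.058, 'len': 0.076, 'n': 272}
blue {'o': array([ 0.5591, -0.3066]), 'yaw': -0.034, 'len': 0.0764, 'n': 248}
{'yellow': {'o': array([ 0.5289, -0.1029]), 'yaw': 0.022, 'len': 0.0756, 'n': 2414}, 'green': {'o': array([0.5599, 0.0432]), 'yaw': 1.278, 'len': 0.1207, 'n': 7642}}
```

View pics/t1.png

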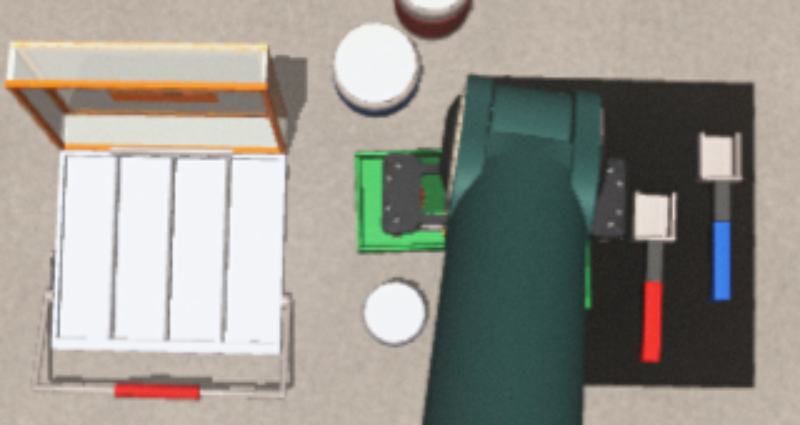

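View pics/w1.png

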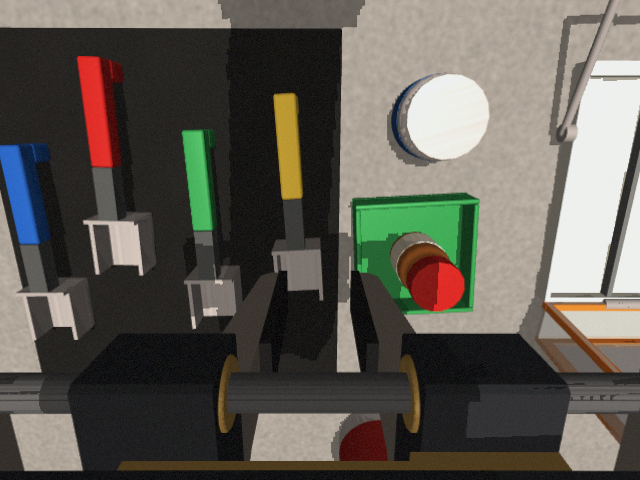

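Emit:
step_arm(plan=[-5,-18,0,0.057,0.33,0,0,-40,0,0.33,0,0,-40,0,0.33,0,0,-30,0,0.33,0,0,-16,0,0.33,0,0,-6,0,0.33,0,0,0,0,0.1,0,0,0,0,0.05,0,0,0,0,0.05,0,0,0,0,0.05,0,0,0,0,0.05])

```text
time_s: 8.0
position: [0.5306, -0.1032, 0.0145]
orientation: [0.001, -0.012, 1.0, 0.0]
force: [0.0, 0.7, 6.1]
gripper_width: 0.15
finger_force: 30.0
```

Emit:
step_arm(plan=[0,0,15,0,0.05,0,0,35,0,0.05,0,0,40,0,0.05,0,0,15,0,0.05,1,25,0,-0.01,0.05,1,45,0,-0.01,0.05,1,50,0,-0.01,0.05,1,50,0,-0.01,0.05,1,50,0,-0.01,0.05,1,50,0,-0.007,0.05,1,50,0,0,0.05,1,50,0,0,0.05])

```text
time_s: 9.5
position: [0.537, 0.2678, 0.1177]
orientation: [-0.001, 0.016, 1.0, -0.001]
force: [0.7, -0.7, -1.5]
gripper_width: 0.145
finger_force: 30.0
```

Emit:
step_arm(plan=[0,30,0,0,0.05,0,7,0,0,0.05,0,0,-30,0,0.05,0,0,-30,0,0.05,0,0,0,0,0.05])

```text
time_s: 10.12
position: [0.5361, 0.3005, 0.056]
orientation: [-0.002, 0.017, 1.0, -0.002]
force: [-0.4, 0.2, -0.7]
gripper_width: 0.149
finger_force: 30.0
```

Emit:
step_arm(plan=[2,3,0,0,0.05,0,0,-20,0,0.05,0,0,-12,0,0.05,0,0,-5,0,0.05,0,0,0,0,0.05])

```text
time_s: 10.75
position: [0.5394, 0.3066, 0.021]
orientation: [-0.0, 0.016, 1.0, -0.0]
force: [0.4, -0.3, -2.0]
gripper_width: 0.148
finger_force: 30.0
```

```bash
python3 - <<'E'
from h import *
o=observe();print(o["position"],o["force"])
d=get_image("wrist"); cv2.imwrite("pics/w2.png",d["img"][:,:,::-1])
E
```

```text
[0.53943683 0.30655201 0.02100167] [ 0.42625315 -0.25607106 -2.0169769 ]
```

View pics/w2.png

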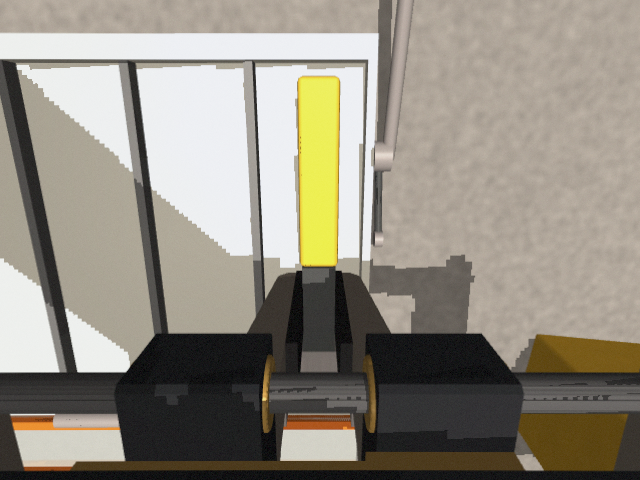

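Emit:
step_arm(plan=[0,-3,0,0,0.05,0,0,-3,0,0.05,0,0,-2,0,0.05,0,0,0,0,0.05,0,0,0,0,0.05])

```text
time_s: 11.42
position: [0.5398, 0.3038, 0.0166]
orientation: [0.0, 0.016, 1.0, 0.0]
force: [0.1, -0.3, -2.5]
gripper_width: 0.15
finger_force: 30.0
```

Emit:
step_arm(plan=[0,0,-1,0,0.05,0,0,0,0,0.05,0,0,0,0,0.22,0,0,0,0,0.22,0,0,15,0,0.25,0,0,40,0,0.33,0,0,50,0,0.33,0,-50,0,0,0.33,0,-55,0,0,0.33,0,-55,0,0,0.33,0,-55,0,0,0.33,0,-55,0,0,0.33])

```text
time_s: 12.92
position: [0.5401, 0.0321, 0.122]
orientation: [0.001, 0.016, 1.0, 0.0]
force: [0.5, -0.6, 1.3]
gripper_width: 0.33
finger_force: 0.0
```

```bash
cat > k.py <<'E'
# scoops seen from top and, wide, in the case
from h import *
import sys
o=observe();print(o["position"].round(4),np.round(o["orientation"],3))
d=get_image("top")
print("mat",scoops(d)); print("case",scoops(d,(165,185,270,275)))
E
python3 k.py
```

```text
[0.5401 0.0321 0.122 ] [0.001 0.016 1.    0.   ]
mat {'green': {'o': array([ 0.5528, -0.171 ]), 'yaw': -0.007, 'len': 0.0735, 'n': 232}, 'red': {'o': array([ 0.5031, -0.2403]), 'yaw': -0.065, 'len': 0.076, 'n': 276}, 'blue': {'o': array([ 0.5594, -0.3069]), 'yaw': -0.041, 'len': 0.0764, 'n': 246}}
case {'yellow': {'o': array([0.5408, 0.305 ]), 'yaw': -0.02, 'len': 0.074, 'n': 209}}
```

Emit:
step_arm(plan=[3,-50,10,0.012,0.33,3,-52,0,0.011,0.33,3,-52,0,0,0.33,3,-50,0,0,0.33,0,0,-40,0,0.33,0,0,-40,0,0.33,0,0,-26,0,0.33,0,0,-10,0,0.33,0,0,0,0,0.33])

```text
time_s: 14.1
position: [0.552, -0.1702, 0.015]
orientation: [0.0, 0.005, 1.0, 0.0]
force: [-0.1, -0.4, 0.1]
gripper_width: 0.33
finger_force: 0.0
```

Emit:
step_arm(plan=[0,-1,0,0,0.05,0,0,0,0,0.05,0,0,0,0,0.05,0,0,0,0,0.05,0,0,15,0,0.05,0,0,35,0,0.05,0,0,40,0,0.05,0,0,15,0,0.05,-2,25,0,-0.01,0.05,-2,45,0,-0.01,0.05,-2,50,0,-0.003,0.05,-2,50,0,0,0.05])

```text
time_s: 15.6
position: [0.5428, 0.0002, 0.119]
orientation: [-0.001, 0.016, 1.0, 0.0]
force: [-0.2, -0.7, -1.8]
gripper_width: 0.147
finger_force: 30.0
```

Emit:
step_arm(plan=[-2,50,0,0,0.05,-2,50,0,0,0.05,-2,50,0,0,0.05,-1,50,0,0,0.05,0,40,0,0,0.05,0,10,0,0,0.05,0,0,-30,0,0.05,0,0,-30,0,0.05,0,0,0,0,0.05,0,0,0,0,0.05])

```text
time_s: 16.85
position: [0.5373, 0.2482, 0.0602]
orientation: [0.0, 0.017, 1.0, -0.0]
force: [0.3, -0.0, -1.3]
gripper_width: 0.148
finger_force: 30.0
```

Emit:
step_arm(plan=[0,1,-20,0,0.05,0,0,-15,0,0.05,0,0,-6,0,0.05,0,0,0,0,0.05,0,0,0,0,0.05])

```text
time_s: 17.48
position: [0.5369, 0.2499, 0.0187]
orientation: [0.0, 0.016, 1.0, 0.0]
force: [-0.4, -0.5, -2.2]
gripper_width: 0.146
finger_force: 30.0
```

Emit:
step_arm(plan=[0,0,-2.5,0,0.05,0,0,0,0,0.05,0,0,0,0,0.22,0,0,0,0,0.22,0,0,15,0,0.25,0,0,40,0,0.33,0,0,50,0,0.33,-5,-50,0,0,0.33,-5,-55,0,0,0.33,-5,-55,0,0,0.33,-5,-55,0,0,0.33,0,0,0,0,0.33])

```text
time_s: 18.98
position: [0.5167, 0.0297, 0.1222]
orientation: [0.001, 0.02, 1.0, -0.001]
force: [-0.1, 0.6, -0.8]
gripper_width: 0.332
finger_force: 0.0
```

```bash
python3 k.py
```

```text
[0.5167 0.0297 0.1222] [ 0.001  0.02   1.    -0.001]
mat {'red': {'o': array([ 0.5096, -0.2169]), 'yaw': -0.114, 'len': 0.0776, 'n': 278}, 'blue': {'o': array([ 0.5593, -0.3068]), 'yaw': -0.039, 'len': 0.0764, 'n': 245}}
case {'yellow': {'o': array([0.541 , 0.3048]), 'yaw': -0.023, 'len': 0.074, 'n': 210}, 'green': {'o': array([0.5393, 0.2522]), 'yaw': -0.01, 'len': 0.0713, 'n': 187}}
```

Emit:
step_arm(plan=[-2,-45,5,-0.03,0.33,-2,-52,0,-0.03,0.33,-2,-52,0,-0.02,0.33,-1,-50,0,0,0.33,0,-49,0,0,0.33,0,0,0,0,0.33])

```text
time_s: 19.77
position: [0.5101, -0.2162, 0.1267]
orientation: [0.001, 0.058, 0.998, -0.001]
force: [0.5, 1.4, 0.6]
gripper_width: 0.327
finger_force: 0.0
```

```bash
python3 - <<'E'
from h import *
d=get_image("wrist");cv2.imwrite("pics/w3.png",d["img"][:,:,::-1]); o=observe()
print(o["position"],o["orientation"],scoops(d,(150,0,450,300),["red"]),scoops(d,(0,0,300,300),["blue"]))
E
```

```text
[ 0.51035447 -0.21332425  0.12640157] [3.44273761e-04 5.66632970e-02 9.98393279e-01 1.14913846e-04] {'red': {'o': array([ 0.5082, -0.2178]), 'yaw': -0.098, 'len': 0.0757, 'n': 2731}} {'blue': {'o': array([ 0.4411, -0.2998]), 'yaw': 3.068, 'len': 0.0791, 'n': 2931}}
```

View pics/w3.png

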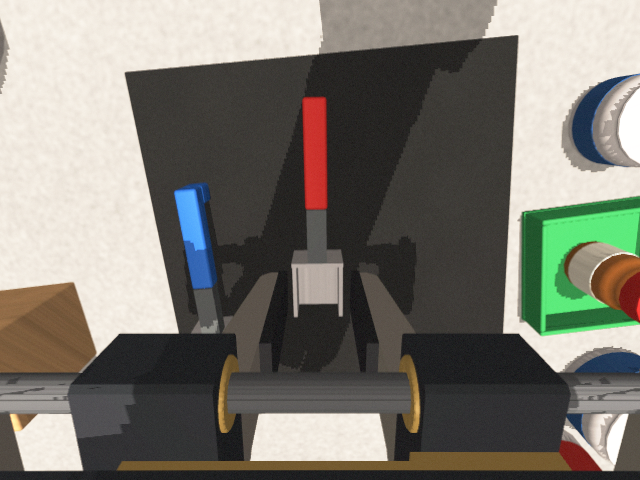

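Emit:
step_arm(plan=[-2,-4,-35,0.008,0.33,0,0,-40,0,0.33,0,0,-26,0,0.33,0,0,-10,0,0.33,0,0,0,0,0.33])

```text
time_s: 20.45
position: [0.5083, -0.2157, 0.0151]
orientation: [-0.0, 0.051, 0.999, 0.0]
force: [-0.6, -0.4, 0.8]
gripper_width: 0.333
finger_force: 0.0
```

Emit:
step_arm(plan=[0,-2,0,0,0.05,0,0,0,0,0.05,0,0,0,0,0.05,0,0,0,0,0.05,0,0,15,0,0.05,0,0,35,0,0.05,0,0,40,0,0.05,0,0,15,0,0.05,3,25,0,0.02,0.05,3,45,0,0.02,0.05,3,50,0,0.02,0.05,3,50,0,0.01,0.05])

```text
time_s: 21.95
position: [0.519, -0.0479, 0.1195]
orientation: [-0.001, 0.017, 1.0, 0.0]
force: [0.7, 0.4, -1.3]
gripper_width: 0.15
finger_force: 30.0
```

Emit:
step_arm(plan=[3,50,0,0,0.05,3,50,0,0,0.05,3,50,0,0,0.05,3,50,0,0,0.05,3,34,0,0,0.05,0,9,0,0,0.05,0,0,-30,0,0.05,0,0,-30,0,0.05,0,0,0,0,0.05,0,0,0,0,0.05])

```text
time_s: 23.2
position: [0.5353, 0.1929, 0.0608]
orientation: [0.0, 0.018, 1.0, -0.0]
force: [-0.0, 0.3, -2.9]
gripper_width: 0.151
finger_force: 30.0
```

Emit:
step_arm(plan=[0,2.5,-20,0,0.05,0,0,-15,0,0.05,0,0,-6,0,0.05,0,0,0,0,0.05,0,0,0,0,0.05])

```text
time_s: 23.82
position: [0.535, 0.1963, 0.0193]
orientation: [0.0, 0.017, 1.0, 0.0]
force: [-0.5, -0.5, -1.9]
gripper_width: 0.152
finger_force: 30.0
```

Emit:
step_arm(plan=[0,-0.5,-3,0,0.05,0,0,0,0,0.05,0,0,0,0,0.22,0,0,0,0,0.22,0,0,15,0,0.25,0,0,40,0,0.33,0,0,50,0,0.33,3,-50,0,0,0.33,3,-55,0,0,0.33,3,-55,0,0,0.33,3,-50,0,0,0.33,0,0,0,0,0.33])

```text
time_s: 25.32
position: [0.547, -0.0195, 0.1222]
orientation: [0.001, 0.021, 1.0, -0.001]
force: [0.3, 0.6, 0.2]
gripper_width: 0.331
finger_force: 0.0
```

```bash
python3 k.py
```

```text
[ 0.547  -0.0195  0.1222] [ 0.001  0.021  1.    -0.001]
mat {'blue': {'o': array([ 0.5594, -0.3076]), 'yaw': -0.047, 'len': 0.0765, 'n': 258}}
case {'yellow': {'o': array([0.5408, 0.3047]), 'yaw': -0.024, 'len': 0.0741, 'n': 211}, 'green': {'o': array([0.5392, 0.2522]), 'yaw': -0.009, 'len': 0.0713, 'n': 188}, 'red': {'o': array([0.5385, 0.1978]), 'yaw': -0.019, 'len': 0.0737, 'n': 210}}
```

Emit:
step_arm(plan=[2,-45,5,-0.004,0.33,2,-50,0,0,0.33,2,-50,0,0,0.33,2,-50,0,0,0.33,2,-50,0,0,0.33,2,-46,0,0,0.33,0,0,-40,0,0.33,0,0,-40,0,0.33,0,0,0,0,0.33,0,0,0,0,0.33])

```text
time_s: 26.62
position: [0.5602, -0.3046, 0.0476]
orientation: [0.001, 0.018, 1.0, -0.0]
force: [0.9, -0.1, 1.2]
gripper_width: 0.328
finger_force: 0.0
```

```bash
python3 - <<'E'
from h import *
d=get_image("wrist"); o=observe()
print(o["position"],o["orientation"],scoops(d,(0,0,640,320),["blue"]))
E
```

```text
[ 0.56045272 -0.30508068  0.04815714] [ 1.49147328e-03  1.85241504e-02  9.99827181e-01 -4.88622730e-04] {'blue': {'o': array([ 0.5578, -0.3079]), 'yaw': -0.028, 'len': 0.0753, 'n': 5357}}
```

Emit:
step_arm(plan=[-2,-3,-18,0,0.33,0,0,-15,0,0.33,0,0,0,0,0.33,0,0,0,0,0.05,0,0,0,0,0.05,0,0,0,0,0.05,0,0,0,0,0.05])

```text
time_s: 27.55
position: [0.5571, -0.3083, 0.0134]
orientation: [0.0, 0.019, 1.0, -0.0]
force: [0.3, -0.1, -0.1]
gripper_width: 0.149
finger_force: 30.0
```

Emit:
step_arm(plan=[0,0,15,0,0.05,0,0,35,0,0.05,0,0,40,0,0.05,0,0,15,0,0.05,-2,25,0,0.003,0.05,-2,45,0,0,0.05,-2,50,0,0,0.05,-3,50,0,0,0.05,-3,50,0,0,0.05,-3,50,0,0,0.05,-3,50,0,0,0.05,-3,50,0,0,0.05])

```text
time_s: 29.05
position: [0.5331, 0.0648, 0.1164]
orientation: [-0.002, 0.017, 1.0, -0.0]
force: [0.7, 0.7, -1.2]
gripper_width: 0.151
finger_force: 30.0
```

Emit:
step_arm(plan=[-3,45,0,0,0.05,0,25,0,0,0.05,0,10,0,0,0.05,0,0,-30,0,0.05,0,0,-30,0,0.05,0,0,0,0,0.05,0,0,0,0,0.05])

```text
time_s: 29.92
position: [0.5329, 0.1414, 0.0585]
orientation: [0.0, 0.018, 1.0, -0.0]
force: [0.4, -0.6, -3.2]
gripper_width: 0.151
finger_force: 30.0
```

Emit:
step_arm(plan=[1,0,-20,0,0.05,0,0,-15,0,0.05,0,0,-6,0,0.05,0,0,0,0,0.05,0,0,0,0,0.05])

```text
time_s: 30.55
position: [0.5342, 0.1419, 0.0176]
orientation: [0.0, 0.018, 1.0, 0.0]
force: [0.5, 0.4, -2.5]
gripper_width: 0.15
finger_force: 30.0
```

Emit:
step_arm(plan=[0,0,-2.5,0,0.05,0,0,0,0,0.05,0,0,0,0,0.22,0,0,0,0,0.22,0,0,15,0,0.25,0,0,40,0,0.25,-5,0,50,0,0,-10,-40,50,0,0,0,-50,50,0,0,0,-50,25,0,0,0,-20,15,0,0,0,0,0,0,0])

```text
time_s: 32.05
position: [0.5198, -0.0126, 0.2542]
orientation: [0.002, 0.019, 1.0, 0.0]
force: [0.0, 0.7, 0.1]
gripper_width: 0.003
finger_force: 0.0
```

```bash
python3 k.py; python3 s.py t2; python3 - <<'E'
from h import *
d=get_image("top")
for n in["lid_top","pot0","tin1","tin3","carton0"]:
  print(n,[(np.round(r["pixel"]),round(r["score"],2)) for r in spot_in(n,"top")[:4]])
for p,z in(((299,157),.06),((323,122),.11),((105,187),.13),((137,200),.13),((137,178),.13)): print(p,w(d,p,z).round(3))
E
```

```text
[ 0.5198 -0.0126  0.2542] [0.002 0.019 1.    0.   ]
mat {}
case {'yellow': {'o': array([0.5408, 0.3047]), 'yaw': -0.024, 'len': 0.0741, 'n': 211}, 'green': {'o': array([0.5393, 0.2521]), 'yaw': -0.01, 'len': 0.0713, 'n': 187}, 'red': {'o': array([0.5385, 0.1978]), 'yaw': -0.019, 'len': 0.0737, 'n': 210}, 'blue': {'o': array([0.5389, 0.1441]), 'yaw': -0.013, 'len': 0.0734, 'n': 195}}
[ 0.5188 -0.0099  0.252 ] 0.0
lid_top [(array([214., 168.]), 0.69)]
pot0 [(array([107., 293.]), 0.74)]
tin1 [(array([505., 300.]), 0.89), (array([322., 124.]), 0.84), (array([302., 150.]), 0.66), (array([227., 216.]), 0.59)]
tin3 [(array([505., 300.]), 0.89), (array([322., 124.]), 0.84), (array([302., 150.]), 0.66), (array([227., 216.]), 0.59)]
carton0 [(array([109., 188.]), 0.89), (array([510., 203.]), 0.85)]
(299, 157) [0.685 0.024 0.06 ]
(323, 122) [ 0.755 -0.033  0.11 ]
(105, 187) [0.609 0.46  0.13 ]
(137, 200) [0.578 0.385 0.13 ]
(137, 178) [0.628 0.386 0.13 ]
```

View pics/t2.png

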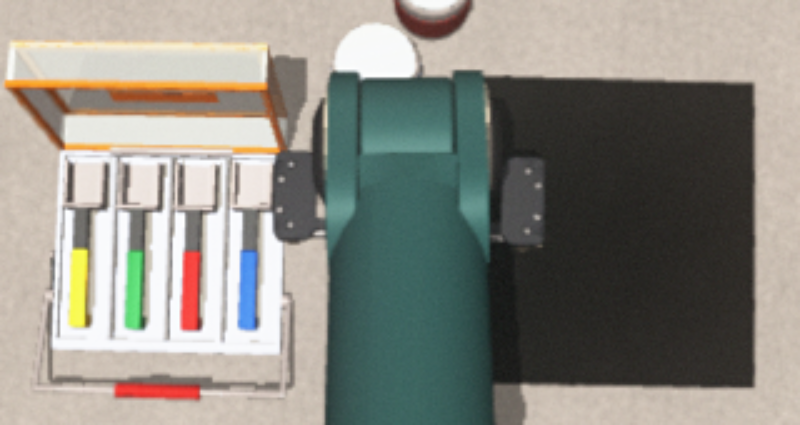

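Emit:
step_arm(plan=[40,10,20,0,0,50,0,10,0,0,50,0,0,0,0,50,10,0,0,0,30,30,0,0,0,0,45,0,0,0,0,50,0,0,0,0,50,0,0,0,0,35,0,0,0,0,0,0,0,0,0,0,0,0,0])

```text
time_s: 33.83
position: [0.7391, 0.2179, 0.2814]
orientation: [-0.0, 0.018, 1.0, -0.001]
force: [-0.9, -1.0, 0.3]
gripper_width: 0.008
finger_force: 0.0
```

```bash
python3 - <<'E'
from h import *
o=observe();print(o["position"],o["q"].round(2))
d=get_image("side");cv2.imwrite("pics/s2.png",d["img"][:,:,::-1])
L=165
for a in np.arange(1.75,-0.01,-.125):
  X=96-L*np.cos(a)+40*np.sin(a)+10*np.sin(a);z=14+L*np.sin(a)+40*np.cos(a)
  print(round(a,3),round(519+X,0),round(z))
E
```

```text
[0.73914128 0.21794877 0.2813605 ] [-0.43  0.64  0.17  1.18 -0.1   1.33  1.27]
1.75 694.0 169
1.625 674.0 177
1.5 653.0 181
1.375 632.0 184
1.25 610.0 183
1.125 589.0 180
1.0 568.0 174
0.875 548.0 166
0.75 528.0 156
0.625 510.0 143
0.5 494.0 128
0.375 480.0 112
0.25 467.0 94
0.125 458.0 74
0.0 450.0 54
```

View pics/s2.png

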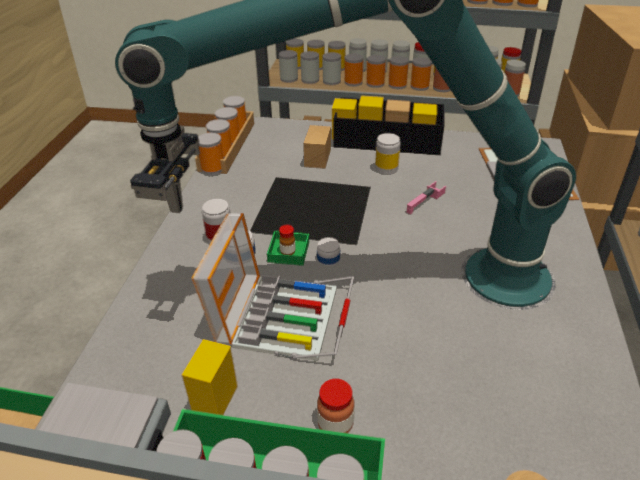

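Emit:
step_arm(plan=[0,0,-45,0,0,0,0,-45,0,0,0,0,-16,0,0,-20,0,0,0,0,-15,0,0,0,0,-10,0,0,0,0,-10,0,0,0,0,-10,0,2,0,0,-20,0,4,0,0,0,0,0,0,0])

```text
time_s: 35.12
position: [0.6532, 0.2193, 0.1829]
orientation: [-0.0, 0.017, 1.0, 0.0]
force: [0.2, -0.2, -0.1]
gripper_width: 0.004
finger_force: 0.0
```

Emit:
step_arm(plan=[-21,0,1,0,0,-22,0,-1,0,0,-21,0,-3,0,0,-21,0,-6,0,0,-20,0,-8,0,0,-20,0,-10,0,0,0,0,0,0,0])

```text
time_s: 36.0
position: [0.5277, 0.2189, 0.1542]
orientation: [-0.001, 0.017, 1.0, -0.001]
force: [0.5, -0.1, 0.2]
gripper_width: 0.007
finger_force: 0.0
```

```bash
python3 - <<'E'
from h import *
d=get_image("side");cv2.imwrite("pics/s3.png",d["img"][140:400,140:420,::-1])
E
```

```text
(no output)
```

View pics/s3.png

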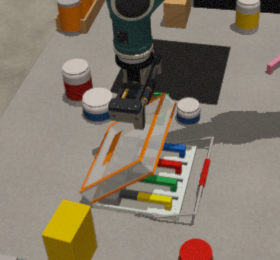

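Emit:
step_arm(plan=[-18,0,-12,0,0,-16,0,-15,0,0,-14,0,-16,0,0,-13,0,-18,0,0,-9,0,-20,0,0,-4,0,-12,0,0,-4,0,-8,0,0,0,0,-2,0,0,0,0,0,0,0])

```text
time_s: 37.17
position: [0.4523, 0.219, 0.0541]
orientation: [0.001, 0.018, 1.0, 0.0]
force: [-4.1, -3.2, 19.7]
gripper_width: 0.005
finger_force: 9.6
```

Emit:
step_arm(plan=[0,0,30,0,0,0,0,50,0,0,-30,3,0,0,0,-40,3,0,0,0,-38,2,0,0,0,0,0,0,0,0,0,0,-40,0,0,0,0,-40,0,0,0,0,-20,0,0,0,0,0,0,0])

```text
time_s: 38.42
position: [0.3437, 0.2264, 0.031]
orientation: [-0.001, 0.018, 1.0, -0.001]
force: [-0.3, -0.1, 0.7]
gripper_width: 0.001
finger_force: 0.0
```

```bash
python3 - <<'E'
from h import *
o=observe();print(o["position"],o["q"].round(2),o["force"])
d=get_image("side");cv2.imwrite("pics/s4.png",cv2.resize(d["img"][220:400,200:460,::-1],None,fx=2,fy=2))
x,y,z=o["position"];print(pix(d,[x,y,z]))
E
```

```text
[0.34370789 0.22641911 0.03095414] [-0.72  0.4   0.07  2.29 -0.06  0.46  0.93] [-0.29015355 -0.05876202  0.65645022]
[362.02730147 318.64784881]
```

View pics/s4.png

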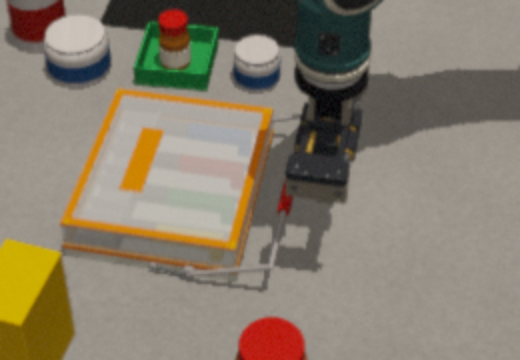

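Emit:
step_arm(plan=[15,0,0,0,0,11,0,1,0,0,7,0,14,0,0,9,0,14,0,0,12,0,12,0,0,13,0,9,0,0,15,0,7,0,0])

```text
time_s: 39.35
position: [0.4214, 0.2266, 0.0897]
orientation: [-0.004, 0.017, 1.0, -0.001]
force: [-6.6, -0.8, 6.4]
gripper_width: 0.007
finger_force: 3.6
```

Emit:
step_arm(plan=[16,0,4,0,0,16,0,1,0,0,16,0,-1,0,0,14,0,-3,0,0,0,0,0,0,0,0,0,0,0,0])

```text
time_s: 40.1
position: [0.4866, 0.2269, 0.0896]
orientation: [-0.0, 0.018, 1.0, -0.0]
force: [-0.2, -0.1, -0.5]
gripper_width: 0.005
finger_force: 0.0
```

```bash
python3 - <<'E'
from h import *
o=observe();print(o["position"],o["force"])
d=get_image("side");cv2.imwrite("pics/s5.png",cv2.resize(d["img"][200:400,160:460,::-1],None,fx=2,fy=2))
E
```

```text
[0.4866096  0.22689273 0.08956447] [-0.15898575 -0.14065278 -0.5367297 ]
```

View pics/s5.png

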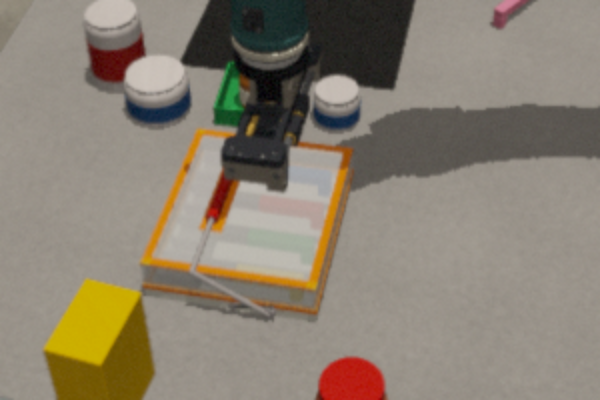

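Bail is over and clamped on the lid. Retreat upward, verify and hand in.

Emit:
step_arm(plan=[-5,0,20,0,0,-10,0,40,0,0,-20,0,50,0,0,-20,-50,40,0,0,0,-50,0,0,0,0,-50,0,0,0,0,-50,0,0,0,0,0,0,0,0,0,0,0,0,0,0,0,0,0,0])

```text
time_s: 41.4
position: [0.4333, 0.0318, 0.2372]
orientation: [-0.0, 0.016, 1.0, 0.0]
force: [-0.2, 0.0, -0.6]
gripper_width: 0.007
finger_force: 0.0
```

```bash
python3 - <<'E'
from h import *
d=get_image("top")
m=hue(d,172,6);m[:,:170]=0;m[:,265:]=0;m[:180]=0;m[300:]=0
c,l,st,ce=cv2.connectedComponentsWithStats(m.astype(np.uint8))
X,Y=.035,0;print("roller exp",pix(d,[.519+X,.223-.0318*X,.061]),[(s[:4],p.round(0)) for s,p in zip(st[1:],ce[1:]) if s[4]>30])
cv2.imwrite("pics/t3.png",cv2.resize(d["img"][130:300,150:470,::-1],None,fx=2.5,fy=2.5))
E
```

```text
roller exp [214.36840682 213.41539635] [(array([197, 210,  35,   6], dtype=int32), array([213., 213.]))]
```

View pics/t3.png

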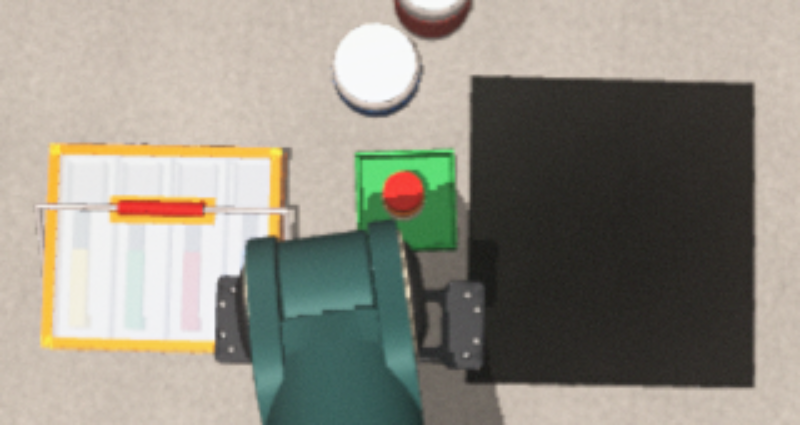

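The roller sits at pixel (213,213), where the clamped pose predicts it. The jar is upright in the crate and the lid is shut.

```bash
python3 -c "from bench import hand_in; print(hand_in())"
```

```text
the job is handed in; nothing more can be done
None
```

The job is handed in: the jar stands in the green crate, all four scoops are in their own compartments bowl to the hinge, and the lid is shut with the bail clamped on it. No verdict came back.

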